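Clamp a biscuit-fired vase in the pot-holding fixture

ROBOT

A 6-joint arm with a two-finger parallel gripper is mounted at the origin on the work surface. World frame = base frame: x ahead of the robot, y to its left, z up, the work surface at z = 0. Lengths are in m, angles in rad, forces in N, time in s.
With the tool pointing down it reaches from about 0.25 to 0.775 m from the base axis. Payload 4 kg.
Tool frame: the origin (TCP) lies between the finger pads, 19 mm behind the fingertips; this is the grasp point; z points along the fingers, y is the line along which they close (so a half turn about z gives the same grasp; the last joint's range is limited). The gripper opens to 85 mm and grips with 20 to 120 N. Pads are 22 mm wide; open, the fingers measure 114 mm over their backs; the gripper's body (76 mm by 85 mm) begins 54 mm behind the grasp point. The pads swing forward as they close: fully open they stand 13 mm farther back than shut.
Start: joints at [-1.385, 0.087, 1.371, -0, 1.684, -0.103], TCP at [0.157, -0.527, 0.25] pointing down, gripper open.
Joint ranges: [-3.1, 3.1], [-0.76, 2.03], [0.27, 2.55], [-1.08, 4.22], [0.17, 2.65], [-2.57, 2.57]. Speed limits (rad/s): [2.79, 2.79, 3.14, 3.14, 3.14, 3.14].

INTERFACE

Orientations are given as a 3x3 rotation matrix whose columns are the frame's x, y, z axes.
In Python, from plant import readout, viewer, ticket, finder gives the robot as it stands.
- The arm moves only by the shell command python3 -m crank 'ROWS'. ROWS is text: rows parted by semicolons, each of 7 numbers parted by spaces: the turn, a rotation vector about the world's x, y, z in degrees, then the shift along the world's x, y, z in mm, then the finger opening in mm, from 0 to 85.4. A call has 1 to 12 rows; each row is the pose to reach, as a shift and turn from the pose commanded when the call began; what a row does not reach only later rows make up. A row lasts 1/10 s, in which the tool goes at most 50 mm and 8.59 degrees, less where a joint would pass 70% of its speed; a pose out of reach is approached as far as the arm can. A call with a gripper value outside its range is refused whole. The fingers move at their own pace and stop on an object; the grip force is fixed at half the most. Time passes only in rows, so rows that repeat a pose let the fingers close. It gives the time, the measured TCP pose, the force, the opening and the grip force at its end, in the units of the state.
- readout.get_obs(): the state, without advancing time (a new reading comes with each control period).
- viewer.camera(name): name is "side" or "top" or "wrist"; returns a dict with "image" (480x640x3 uint8, blue, green, red), "depth" (480x640 float32, m along the optical axis (not along the pixel's ray), 0 where there is no reading), "K" (3x3 intrinsics, pixels), "view" (4x4, takes a point from world to camera coordinates); the wrist camera has in their place "hand_eye" (4x4, takes a point from camera to tool coordinates, whose origin is the TCP and whose axes are the flange's). Camera axes: x right, y down, z forward; pixel columns grow to the right and rows downward; lengths in m; the calibration is good to about 2 mm. The wrist camera is an equidistant fisheye: a pixel r from the principal point sees the ray r / f radians off the axis. A picture is of the moment at which its call begins: read the wrist's pose just before it.
- ticket.close_job(): hands the job in; it is judged then, once.
Trained networks look in a picture, given as the dict that the camera call returned (one of the last four; its "shot" number tells which), for a name from the list of things; names that differ only in an ending like _2 or _b are one class to them, and where a whole thing is asked for, a point or a joint stands for the part that bears it (a point fixed in the world has none). Each returns a list of dicts, best first, with "conf" (0 to 1); they miss things now and then, are a little off and sometimes report something else, mostly with a low value. They report only what shows in the picture. A call takes as long as a camera call.
- finder.trace(picture, name): "region" (480x640 bool, what is visible of it).
- finder.tip_of(picture, name): "xyz" ([x, y, z] in m, in world coordinates, good to about 4 mm: a listed point, or the origin of a listed thing).
The state is a dict: "t": time; "joint_positions": joint angles; "joint_velocities": joint speeds; "tau": joint torques, N m; "tcp_pos": TCP position; "tcp_rot": TCP orientation; "force": force on the tool from outside, world axes, zero at the start; "wrist_torque": the same for the moment, N m; "width": opening from 0.0 (shut) to 1.0 (fully open); "grip_force": force on a finger pad.
Only numpy, scipy, OpenCV 4.12 (cv2) and the standard library are available. Lean on these libraries where they do the work, as an engineer would, in place of code of your own. Each camera call takes 0.05 s, during which the arm holds its last target. There are 200 camera calls.

TASK

Take the narrow-necked vase from among the pots, set it down gently and upright on the bed of the holding fixture between the V rest and the round pad, and let go of it. Then turn the feed knob clockwise until the sprung pad holds the vase snugly against both faces of the V (about 10 newtons, never over 20: biscuit ware cracks), and let go. Leave the other pots and tools as they are.

Things in the scene. Friction and masses are not known exactly. Their poses are not given: they have to be found in the camera images.
- vase: Loose solid terracotta vase, 0.3 kg, 122 mm tall. Origin: centre of its underside, z along its axis, yaw means nothing. Straight round belly 70 mm across from 10 to 66 mm height, neck 30 to 32 mm across from 90 to 112 mm height, lip 38 mm across on top. Grip the neck from above, TCP 103 mm above the origin.
- fixture: Fixed holding fixture: flat aluminium bed, 120 mm (x) by 310 mm (y), 20 mm thick, on the table. Origin: centre of its underside, z up. +y is the feed direction, from the carriage to the V rest. The vase stands on the bed's top face, 20 mm up. Two rails for the carriage, 37 mm off the middle, top 32 mm up, end at y = +10 mm.
- v_rest: Fixed steel V rest on the bed, two upright faces 55 mm high at 90 degrees to one another, open towards fixture -y (the pad). Axes as the fixture's. Origin: the point on the bed's top face where the centre of the vase's underside lies when the belly touches both faces. A vase set down some 4 mm short of it (-y) stands free; the pad pushes it home.
- carriage: Grey carriage on the rails, 104 by 70 mm, its top 55 mm above the bed, sliding along the fixture's y only. Origin: on the knob's axis, at the height of the bed's top face; axes as the fixture's. Rack and pinion tie it to the knob: 16 mm towards the V rest (+y) per radian of clockwise turn. Knob and pad travel with it, so the hand must follow.
- stem_root (a point): Middle of the carriage's front face, 35 mm in front (+y) of its origin, 30 mm above the bed. Here a steel stem sticks out towards the vase with a round rubber pad 30 mm across. The stem has been screwed in or out by hand: the free pad's face is 30 to 46 mm in front of this point, different each time, not measured. The pad is sprung: it gives 1 mm per 4 N, at most 7 mm.
- knob: Black feed knob on the carriage's top, turning about the vertical. Origin: on its axis at the carriage's top face, 75 mm above the table. Grip bar with upright sides, 48 mm long (knob x), 16 mm thick (knob y), from 18 to 48 mm above the origin; below it a skirt 38 mm across, 6 mm high. Clockwise from above feeds towards the V rest. 1.3 to 3.3 rad of turn are needed.
- knob_grip (a point): On the knob's axis 35 mm above its origin: TCP height to grip the bar from straight above, at about 60 N. Turning free takes 0.2 N m (friction, either way; a stopped hand may read either sign), each N of pad pressure adds 0.016 N m, each N the hand pushes along the slide takes 0.016 off. Sliding the vase takes 1 to 4 N. Friction holds the knob where left, up to 12 N on the pad.
- beaker: Loose straight-sided open beaker, 68 mm across, 100 mm tall, origin under its centre. To be left alone.
- dish: Loose small round dish, 84 mm across, 45 mm tall, origin under its centre. To be left alone.
- bowl: Loose white bowl, 140 mm across, 60 mm tall, origin under its centre. To be left alone.
- loop_tool: Loose wooden-handled loop tool lying on the table along its x, 14 mm thick, handle 140 mm. To be left alone.
- trim_tool: Loose wooden-handled loop tool lying on the table along its x, 14 mm thick, handle 120 mm. To be left alone.
- rib: Loose flat wooden rib, 90 by 50 by 8 mm. To be left alone.
- plaster_block: Loose plaster block, 90 by 90 by 70 mm, origin under its centre. To be left alone.

How it is judged:
By the outcome, as a careful person would: the job done as asked, in the order asked, and still so for the second after the job is handed in, with the robot touching nothing.
It also fails if it takes over 72 s, if anything falls off the work surface, if the arm or the gripper's body presses on something with over 40 N, if the wrist force passes 120 N, or if a joint passes its speed limit or range.

## Working session

There is one attempt and no reset: what is moved stays moved. The work goes in short steps, Python scripts to look and compute and a shell command to move; the robot and the scene stay as the last step left them, time stands still between calls to the robot, and variables do not carry over. Pictures are saved under pics/ and viewed, at most 10 in all, crops included, and the job is handed in when it is done.

```bash
mkdir -p pics; ls; cat > h.py <<'E'
import numpy as np, cv2
from plant import readout, viewer, ticket, finder
def find(names,cams=("top","side")):
    for c in cams:
        p=viewer.camera(c); cv2.imwrite(f"pics/{c}_{p['shot']}.png",p["image"])
        print(c,p["shot"])
        for n in names:
            for r in finder.tip_of(p,n)[:2]:
                print(c,n,round(r["conf"],2),np.round(np.array(r["xyz"])*1000,1))
E
python3 - <<'E'
from h import *
find(["vase","fixture","v_rest","carriage","stem_root","knob","knob_grip","beaker","dish","bowl","plaster_block"])
o=readout.get_obs(); print(o["t"],o["tcp_pos"],o["tcp_rot"],o["force"],o["width"])
E
ls pics
```

```text
pics
top 1
top vase 0.76 [470.2 233.8  -0.9]
top vase 0.32 [ 640.8 -392.3    1. ]
top fixture 0.82 [ 5.417e+02 -1.131e+02 -3.000e-01]
top v_rest 0.94 [531.1 -29.6  23.8]
top v_rest 0.15 [468.7 233.   -3.3]
top carriage 0.82 [ 538.7 -167.9   23.8]
top carriage 0.63 [ 453.2 -379.     0. ]
top stem_root 0.67 [ 541.1 -132.7   52.9]
top knob 0.64 [ 541.  -170.3   76.1]
top knob_grip 0.62 [ 543.  -168.9  111.8]
top knob_grip 0.48 [ 545.1 -171.3   76.4]
top beaker 0.78 [513.2 362.9   2.4]
top dish 0.76 [571.7 229.9  -0.6]
top bowl 0.94 [763.1 146.8  -2.3]
top plaster_block 0.8 [ 6.367e+02 -3.980e+02 -1.000e-01]
side 2
side vase 0.84 [469.5 232.5   8. ]
side fixture 0.58 [ 537.5 -117.6    3.4]
side v_rest 0.77 [537.2 -31.9  21.2]
side carriage 0.98 [ 544.1 -167.5   19.7]
side stem_root 0.8 [ 541.8 -134.    48.3]
side knob 0.93 [ 546.8 -168.7   79.2]
side knob_grip 0.73 [ 540.4 -170.1  106.5]
side knob_grip 0.2 [ 645.1 -390.3   -2.5]
side beaker 0.8 [513.  362.1  -1.8]
side dish 0.7 [ 389.4 -218.8   -1.7]
side dish 0.65 [570.1 227.5   3.4]
side bowl 0.69 [ 542.7 -172.2  110.7]
side bowl 0.64 [764.4 145.2  -0.9]
side plaster_block 0.7 [384.6  25.7  -2.6]
side plaster_block 0.59 [ 641.  -390.2    0.9]
1.2 [ 0.15663593 -0.52724028  0.2500472 ] [[ 9.58602757e-01  2.84746822e-01  3.88187900e-05]
 [ 2.84746825e-01 -9.58602748e-01 -1.28992563e-04]
 [ 4.81576523e-07  1.34706153e-04 -9.99999991e-01]] [ 0.43950624 -0.43646299  0.762457  ] 0.9987255434935636
side_2.png
top_1.png
```

View pics/top_1.png

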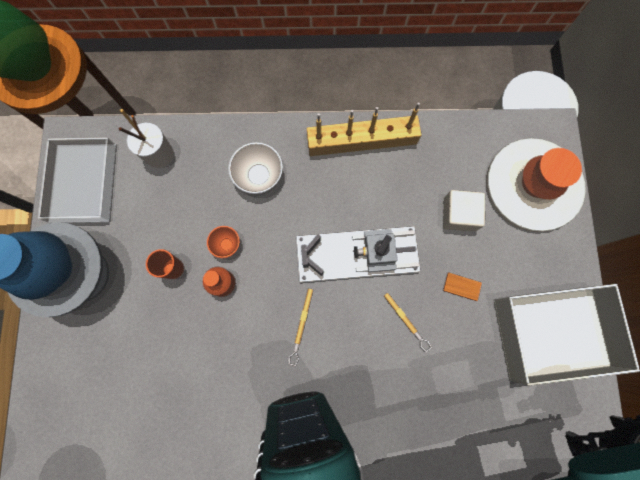

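View pics/side_2.png

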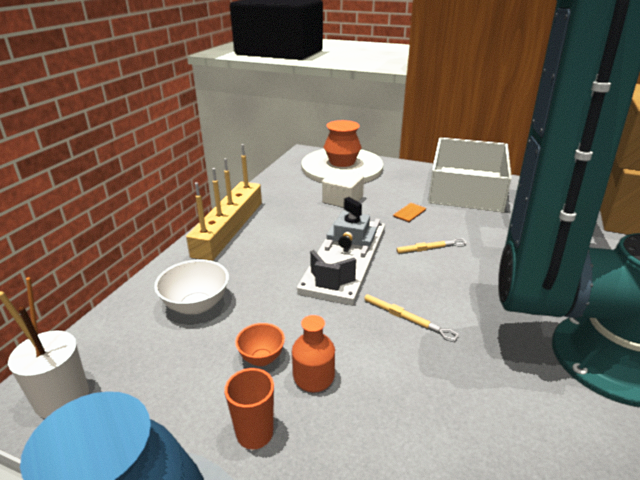

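The top view shows the vase at (217,281), between the dish (223,242) and the beaker (163,264). The fixture is at (358,253), slightly yawed, and the knob at (382,245). The side view agrees. Next I'll refine these positions with depth.

```bash
cat >> h.py <<'E'
def cloud(p):
    d=p["depth"].astype(float); v,u=np.indices(d.shape); K=p["K"]
    P=np.stack([(u-K[0,2])/K[0,0]*d,(v-K[1,2])/K[1,1]*d,d],-1)
    T=np.linalg.inv(p["view"]); P=P@T[:3,:3].T+T[:3,3]; P[d==0]=np.nan
    return P*1000
def sel(P,c,r,z0,z1):
    Q=P.reshape(-1,3); Q=Q[~np.isnan(Q[:,0])]
    return Q[(np.hypot(*(Q[:,:2]-c).T)<r)&(Q[:,2]>z0)&(Q[:,2]<z1)]
def rect(Q): 
    return cv2.minAreaRect(Q[:,:2].astype(np.float32))
E
python3 - <<'E'
from h import *
for c in ("top","side"):
    P=cloud(viewer.camera(c))
    print(c)
    for n,a in dict(bed=((538,-115),185,14,36),knob=((541,-169),45,112,130),carr=((541,-169),75,68,80),pad=((539,-100),28,40,75),vr=((535,-20),60,65,85),lip=((470,233),35,115,130),belly=((470,233),60,15,66),tab=((400,100),30,-10,10)).items():
        Q=sel(P,*a)
        if len(Q)<4: print(n,len(Q)); continue
        r=rect(Q); print(n,len(Q),np.round(r[0],1),np.round(r[1],1),round(r[2],1),"z",np.round(np.percentile(Q[:,2],[5,50,95]),1),"y",Q[:,1].min().round(1),Q[:,1].max().round(1),"mean",Q.mean(0).round(1))
E
```

```text
top
bed 3908 [ 489.8 -120.6] [220.6 310.8] 3.4 z [16.5 20.6 31.3] y -275.8 39.2 mean [ 532.8 -109.    21.3]
knob 142 [ 542.3 -171.9] [15.9 47.3] 58.3 z [120.  123.  125.6] y -188.9 -154.1 mean [ 541.8 -171.5  122.8]
carr 580 [ 542.6 -172.1] [70.5 70.3] 4.1 z [71.7 75.1 78.4] y -209.0 -134.9 mean [ 539.7 -170.1   75.1]
pad 73 [ 538.1 -116.9] [27.  21.8] 4.3 z [49.9 58.1 65.5] y -127.7 -105.4 mean [ 537.7 -113.7   58.5]
vr 294 [530.6   0.7] [97.1 49.5] 3.7 z [70.6 74.8 78.3] y -26.8 26.3 mean [530.7   3.7  74.7]
lip 195 [471.9 233.7] [34.9 34.6] 87.6 z [118.7 121.9 124.9] y 216.3 251.1 mean [471.3 233.  122. ]
belly 127 [465.9 214.9] [34.2 68.7] 72.8 z [18.5 46.  65.3] y 197.6 241.3 mean [459.9 208.   43.6]
tab 432 [400.9 100. ] [56.8 57.9] 88.9 z [-3.3  0.3  3.9] y 71.7 128.5 mean [3.999e+02 1.000e+02 3.000e-01]
side
bed 2384 [ 500.8 -108. ] [324.6 207.5] 82.7 z [15.9 20.8 33. ] y -271.7 45.3 mean [522.3 -61.9  22. ]
knob 145 [ 542.3 -167.5] [16.8 47.8] 57.8 z [113.5 121.8 124.6] y -182.6 -149.8 mean [ 541.2 -164.5  120.2]
carr 405 [ 541.9 -152.4] [ 70.1 105.4] 4.0 z [69.8 75.3 77.8] y -206.5 -99.8 mean [ 539.  -157.3   74.8]
pad 146 [ 539.5 -113.5] [29.  27.1] 10.6 z [41.9 55.1 64.8] y -127.7 -99.8 mean [ 537.9 -107.7   54.3]
vr 435 [530.7   4.1] [97.9 53.9] 4.6 z [65.9 74.4 76.7] y -26.2 31.1 mean [527.5   9.8  73. ]
lip 346 [471.  236.2] [35.9 35.8] 10.9 z [118.8 122.5 124. ] y 217.5 255.0 mean [470.6 237.2 122.2]
belly 977 [464.9 254.6] [69.1 32.3] 18.9 z [17.5 41.1 64. ] y 228.1 271.2 mean [460.8 260.4  41. ]
tab 581 [400.2 100.2] [57.9 57.9] 32.1 z [-0.9  0.8  2.4] y 70.5 129.4 mean [399.8 100.9   0.8]
```

```bash
python3 - <<'E'
from h import *
from scipy.optimize import least_squares
o=readout.get_obs(); print(o["t"])
a=np.radians(3.8); R=np.array([[np.cos(a),np.sin(a)],[-np.sin(a),np.cos(a)]]) # world->local
for c in ("top","side"):
    P=cloud(viewer.camera(c))
    Q=sel(P,(531,0),70,67,82); L=(Q[:,:2]-(541,-171))@R.T
    print(c,"local x",L[:,0].min().round(1),L[:,0].max().round(1),"y",L[:,1].min().round(1),L[:,1].max().round(1))
    B=[]
    for x in np.arange(-50,55,5):
        m=abs(L[:,0]-x)<2.5
        if m.sum()>2: B.append((x,L[m,1].min(),L[m,1].max())); 
    B=np.array(B); print(B.round(0).tolist())
    f=least_squares(lambda q:q[1]-abs(B[:,0]-q[0])-B[:,1],[0,160],loss="soft_l1").x
    org=np.array([f[0],f[1]-49.5]); print("V origin local",f.round(1),org.round(1),"world",(org@R+(541,-171)).round(1))
    Q=sel(P,(540,-105),30,36,70); L=(Q[:,:2]-(541,-171))@R.T; print("pad face local y",np.percentile(L[:,1],[50,90,98]).round(1))
    Q=sel(P,(541,-169),45,112,130);print("knob",rect(Q))
E
```

```text
1.3
top local x -47.5 49.6 y 147.2 196.7
[[-45.0, 148.0, 155.0], [-40.0, 147.0, 159.0], [-35.0, 152.0, 166.0], [-30.0, 156.0, 171.0], [-25.0, 163.0, 192.0], [-20.0, 167.0, 197.0], [-15.0, 170.0, 194.0], [-10.0, 177.0, 196.0], [-5.0, 181.0, 196.0], [0.0, 183.0, 195.0], [5.0, 183.0, 195.0], [10.0, 180.0, 195.0], [15.0, 174.0, 197.0], [20.0, 169.0, 196.0], [25.0, 166.0, 196.0], [30.0, 158.0, 173.0], [35.0, 153.0, 171.0], [40.0, 150.0, 165.0], [45.0, 147.0, 157.0], [50.0, 149.0, 157.0]]
V origin local [  1.5 188.1] [  1.5 138.6] world [533.3 -32.6]
pad face local y [56.4 64.5 64.7]
knob ((542.7577514648438, -172.1248779296875), (15.931833267211914, 48.33260726928711), 58.39603805541992)
side local x -47.4 50.2 y 149.6 202.3
[[-45.0, 153.0, 161.0], [-40.0, 150.0, 165.0], [-35.0, 153.0, 172.0], [-30.0, 157.0, 175.0], [-25.0, 163.0, 198.0], [-20.0, 171.0, 200.0], [-15.0, 173.0, 201.0], [-10.0, 178.0, 201.0], [-5.0, 183.0, 202.0], [0.0, 185.0, 200.0], [5.0, 186.0, 201.0], [10.0, 182.0, 201.0], [15.0, 178.0, 201.0], [20.0, 174.0, 201.0], [25.0, 170.0, 200.0], [30.0, 165.0, 178.0], [35.0, 160.0, 173.0], [40.0, 152.0, 168.0], [45.0, 150.0, 164.0], [50.0, 152.0, 160.0]]
V origin local [  2.8 191.2] [  2.8 141.7] world [534.4 -29.4]
pad face local y [64.9 67.6 69. ]
knob ((542.1571655273438, -168.4586639404297), (18.74709129333496, 47.060916900634766), 60.1769905090332)
```

```bash
python3 -m crank '0 0 8 20 40 0 85;0 0 16 40 85 0 85;0 0 24 60 130 0 85;0 0 32 80 175 0 85;0 0 40 100 220 0 85;0 0 48 119 267 0 85;0 0 56 138 314 0 85;0 0 64 157 361 0 85;0 0 70 176 408 0 85;0 0 77 195 455 0 85;0 0 77 214 502 0 85;0 0 77 233 549 0 85'
```

```text
t: 2.6
tcp_pos: [0.3881, 0.0193, 0.2505]
tcp_rot: [[-0.062, 0.998, 0.002], [0.998, 0.062, -0.0], [-0.001, 0.002, -1.0]]
force: [1.4, -1.6, -0.4]
width: 0.994
grip_force: 0.0
```

```bash
python3 -m crank '0 0 0 18 46 0 85;0 0 0 36 92 0 85;0 0 0 54 138 0 85;0 0 0 70 184 0 85;0 0 0 82 213 0 85;0 0 0 82 213 -30 85;0 0 0 82 213 -60 85;0 0 0 82 213 -60 85'; python3 - <<'E'
from h import *
o=readout.get_obs(); p=viewer.camera("wrist"); cv2.imwrite("pics/w1.png",p["image"])
print(o["tcp_pos"],p["K"],p["hand_eye"].round(3))
for n in ["vase"]:
    for r in finder.tip_of(p,n)[:2]: print(r["conf"],r["xyz"])
E
```

```text
t: 3.4
tcp_pos: [0.4671, 0.2297, 0.1849]
tcp_rot: [[-0.063, 0.998, -0.01], [0.998, 0.063, -0.004], [-0.003, -0.01, -1.0]]
force: [0.1, 0.1, -0.6]
width: 0.995
grip_force: 0.0
[0.4671172  0.22968116 0.18488025] [[371.64829954   0.         313.21934247]
 [  0.         371.64829954 238.90626065]
 [  0.           0.           1.        ]] [[-0.    -0.95  -0.313  0.079]
 [ 1.     0.    -0.     0.002]
 [ 0.001 -0.313  0.95  -0.124]
 [ 0.     0.     0.     1.   ]]
0.79 [0.4696, 0.2311, -0.0016]
```

View pics/w1.png

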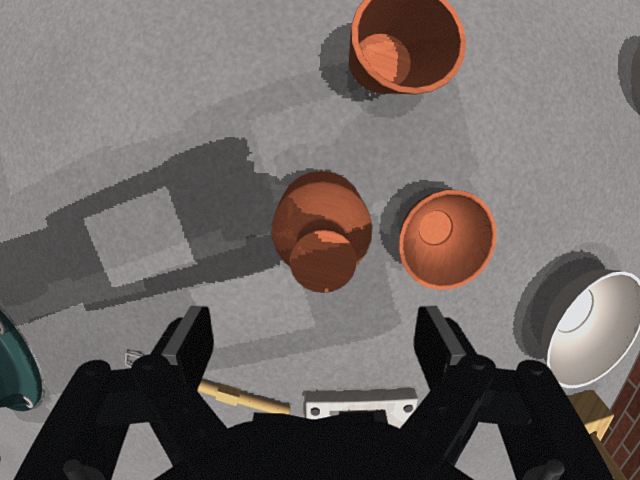

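The vase's lip is centred at (323,260), between the open fingers (about x 195 and 440). The beaker (408,45) and dish (448,240) are clear of the fingers. I'll locate the lip by ray and check that the arm has settled.

```bash
python3 - <<'E'
from h import *
o=readout.get_obs(); p=viewer.camera("wrist"); print(o["t"],o["tcp_pos"])
K=p["K"]; H=p["hand_eye"]
u,v=323-K[0,2],260-K[1,2]; r=np.hypot(u,v); th=r/K[0,0]
d=np.array([np.sin(th)*u/r,np.sin(th)*v/r,np.cos(th)])
R=o["tcp_rot"]; T=o["tcp_pos"]
c=R@H[:3,3]+T; w=R@H[:3,:3]@d
s=(0.122-c[2])/w[2]; print("lip",c+s*w)
E
```

```text
3.5 [0.46962622 0.23014907 0.1900547 ]
lip [0.47620667 0.23359651 0.122     ]
```

```bash
python3 -m crank '0 0 0 0 0 0 85;0 0 0 0 0 0 85;0 0 0 0 0 0 85'; python3 - <<'E'
from h import *
o=readout.get_obs(); p=viewer.camera("wrist"); 
for r in finder.tip_of(p,"vase")[:1]: print(r["conf"],r["xyz"])
m=finder.trace(p,"vase")[0]["region"]; ys,xs=np.nonzero(m); print(xs.min(),xs.max(),ys.min(),ys.max())
K=p["K"]; H=p["hand_eye"]; R=o["tcp_rot"]; T=o["tcp_pos"]; print(T,R.round(3))
# lip centre: low edge of mask; fit with 38mm lip circle projected
c=R@H[:3,3]+T
row=ys.max(); 
for uv in [((xs[ys==row]).mean(),row)]:
    u,v=uv[0]-K[0,2],uv[1]-K[1,2]; r=np.hypot(u,v); th=r/K[0,0]
    d=R@H[:3,:3]@np.array([np.sin(th)*u/r,np.sin(th)*v/r,np.cos(th)])
    print("lip near edge",c+d*(0.122-c[2])/d[2])
E
```

```text
t: 3.85
tcp_pos: [0.4704, 0.2303, 0.1914]
tcp_rot: [[-0.062, 0.998, 0.002], [0.998, 0.062, 0.001], [0.001, 0.003, -1.0]]
force: [-0.3, 1.1, -0.4]
width: 0.995
grip_force: 0.0
0.71 [0.4741, 0.2342, 0.0016]
266 363 170 288
[0.47036697 0.23027546 0.19143752] [[-0.062  0.998  0.002]
 [ 0.998  0.062  0.001]
 [ 0.001  0.003 -1.   ]]
lip near edge [0.47446168 0.21568035 0.122     ]
```

```bash
python3 -m crank '0 0 0 3 4 -25 85;0 0 0 3 4 -50 85;0 0 0 3 4 -70 85;0 0 0 3 4 -88 85;0 0 0 3 4 -88 85;0 0 0 3 4 -88 60;0 0 0 3 4 -88 28;0 0 0 3 4 -88 20;0 0 0 3 4 -88 20;0 0 0 3 4 -88 20;0 0 0 3 4 -88 20;0 0 0 3 4 -88 20'
```

```text
t: 5.2
tcp_pos: [0.473, 0.2346, 0.1038]
tcp_rot: [[-0.062, 0.998, 0.001], [0.998, 0.062, 0.001], [0.001, 0.001, -1.0]]
force: [-3.3, -0.4, 5.6]
width: 0.415
grip_force: 57.1
```

```bash
python3 -m crank '0 0 0 0 0 0 20;0 0 0 0 0 0 20;0 0 0 0 0 10 20;0 0 0 0 0 30 20;0 0 0 0 0 60 20;0 0 0 0 0 80 20;0 0 0 0 0 80 20;0 0 0 0 0 80 20'; python3 - <<'E'
from h import *
p=viewer.camera("wrist"); cv2.imwrite("pics/w2.png",p["image"])
p=viewer.camera("side"); cv2.imwrite("pics/s2.png",cv2.resize(p["image"][250:450,200:400],(400,400)))
a,b=cv2.imread("pics/w2.png"),cv2.imread("pics/s2.png")
cv2.imwrite("pics/c2.png",np.hstack([cv2.resize(a,(400,300)),b[50:350]]))
o=readout.get_obs(); print(o["force"],o["wrist_torque"],o["width"])
E
```

```text
t: 6.0
tcp_pos: [0.4727, 0.2341, 0.1816]
tcp_rot: [[-0.062, 0.998, 0.0], [0.998, 0.062, -0.0], [-0.0, 0.0, -1.0]]
force: [0.6, 0.1, -4.1]
width: 0.409
grip_force: 58.2
[ 0.20898636 -0.39459125 -4.33881503] [-0.00198836 -0.01421404 -0.02146696] 0.41275683608254066
```

View pics/c2.png

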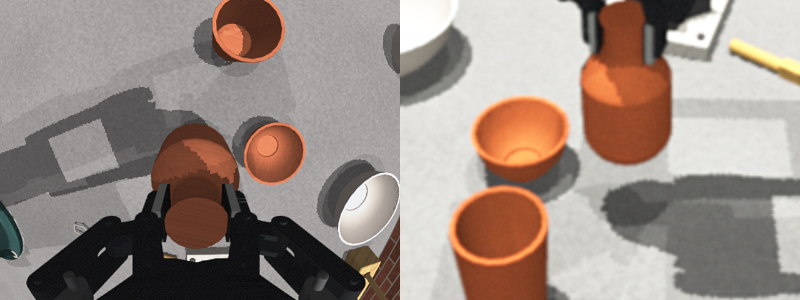

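The vase is held upright by the neck, with the lip at (195,222) in the left panel. I'll carry it over the fixture.

```bash
python3 -m crank '0 0 0 0 0 15 20;0 0 0 0 -10 40 20;0 0 0 6 -35 55 20;0 0 0 15 -70 55 20;0 0 0 24 -110 55 20;0 0 0 33 -150 55 20;0 0 0 42 -190 55 20;0 0 0 52 -225 55 20;0 0 0 60 -255 55 20;0 0 0 63 -272 55 20;0 0 0 63 -272 55 20;0 0 0 63 -272 55 20'; python3 - <<'E'
from h import *
o=readout.get_obs(); p=viewer.camera("wrist"); cv2.imwrite("pics/w3.png",p["image"])
print(o["tcp_pos"],o["width"],o["force"])
for n in ["v_rest","knob","vase","stem_root"]:
    for r in finder.tip_of(p,n)[:1]: print(n,r["conf"],r["xyz"])
find(["v_rest","vase"])
E
```

```text
t: 7.3
tcp_pos: [0.5357, -0.0377, 0.237]
tcp_rot: [[-0.061, 0.998, -0.001], [0.998, 0.061, 0.001], [0.001, -0.001, -1.0]]
force: [-0.2, 0.3, -3.0]
width: 0.409
grip_force: 58.5
[ 0.53569069 -0.03772505  0.23695668] 0.4090826697076781 [-0.22842526  0.26339688 -2.99390975]
v_rest 0.19 [0.3861, 0.0259, -0.0008]
knob 0.47 [0.3847, 0.0276, 0.0002]
vase 0.91 [0.5338, -0.0356, 0.1361]
top 13
top v_rest 0.74 [536.5 -30.4  24.3]
top vase 0.68 [534.  -39.3 132.8]
side 14
side v_rest 0.69 [536.1 -29.6  18.7]
side vase 0.89 [536.1 -35.3 139.9]
side vase 0.18 [5.727e+02 2.292e+02 5.000e-01]
```

View pics/w3.png

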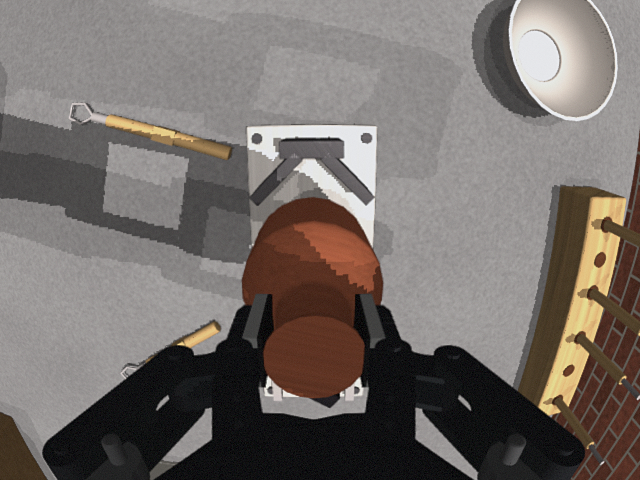

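The V is ahead of the vase: arm tips at about (262,198) and (367,198), inner corner at about (312,159), vase belly at (312,270). I'll use these to check the lateral offset and standoff.

```bash
python3 - <<'E'
from h import *
o=readout.get_obs(); p=viewer.camera("wrist"); K=p["K"]; H=p["hand_eye"]; R=o["tcp_rot"]; T=o["tcp_pos"]
c=R@H[:3,3]+T
for n,uv,z in [("tipL outer",(251,200),.075),("tipR outer",(374,200),.075),("tipL",(258,205),.075),("tipR",(368,204),.075),("corner",(312,158),.075),("backL",(279,139),.075),("backR",(343,139),.075),("bedL",(247,127),.02),("bedR",(377,127),.02)]:
    u,v=uv[0]-K[0,2],uv[1]-K[1,2]; r=np.hypot(u,v); th=r/K[0,0]
    d=R@H[:3,:3]@np.array([np.sin(th)*u/r,np.sin(th)*v/r,np.cos(th)])
    q=c+d*(z-c[2])/d[2]; a=np.radians(3.7); D=(q-T)[:2]
    print(n,(q[:2]*1000).round(1),"rel TCP local",(np.array([D[0]*np.cos(a)+D[1]*np.sin(a),-D[0]*np.sin(a)+D[1]*np.cos(a)])*1000).round(1))
E
```

```text
tipL outer [486.8 -23.6] rel TCP local [-47.9  17. ]
tipR outer [584.2 -17.6] rel TCP local [49.6 16.8]
tipL [492.6 -27.4] rel TCP local [-42.5  12.9]
tipR [579.8 -21.2] rel TCP local [44.9 13.5]
corner [533.1  12.2] rel TCP local [ 0.6 49.8]
backL [507.1  25.5] rel TCP local [-24.6  64.8]
backR [555.8  28.5] rel TCP local [24.3 64.6]
bedL [472.2  32.6] rel TCP local [-58.9  74. ]
bedR [590.7  39.9] rel TCP local [59.8 73.7]
```

```bash
python3 -m crank '0 0 0 1 0 -15 20;0 0 0 1 0 -40 20;0 0 0 1 0 -65 20;0 0 0 1 0 -85 20;0 0 0 1 0 -98 20;0 0 0 1 0 -105 20;0 0 0 1 0 -108 20;0 0 0 1 0 -110 20;0 0 0 1 0 -110 20;0 0 0 1 0 -110 20'
```

```text
t: 8.9
tcp_pos: [0.5374, -0.0379, 0.1281]
tcp_rot: [[-0.062, 0.998, 0.002], [0.998, 0.062, -0.0], [-0.0, 0.002, -1.0]]
force: [0.1, -0.7, -2.6]
width: 0.409
grip_force: 58.5
```

```bash
python3 -m crank '0 0 0 0 0 -1 20;0 0 0 0 0 -2 20;0 0 0 0 0 -3 20;0 0 0 0 0 -3 20;0 0 0 0 0 -3 20'
```

```text
t: 9.4
tcp_pos: [0.5368, -0.0377, 0.124]
tcp_rot: [[-0.062, 0.998, -0.0], [0.998, 0.062, 0.0], [0.0, -0.0, -1.0]]
force: [0.8, -0.2, -2.5]
width: 0.41
grip_force: 58.5
```

```bash
python3 -m crank '0 0 0 0 0 -0.5 20;0 0 0 0 0 -0.5 20;0 0 0 0 0 -1 20;0 0 0 0 0 -1 20;0 0 0 0 0 -1 20'
```

```text
t: 9.9
tcp_pos: [0.5369, -0.0378, 0.1239]
tcp_rot: [[-0.062, 0.998, 0.001], [0.998, 0.062, -0.0], [-0.0, 0.001, -1.0]]
force: [-2.0, 0.3, 4.9]
width: 0.409
grip_force: 61.4
```

```bash
python3 -m crank '0 0 0 0 0 0.5 33;0 0 0 0 0 0.5 38;0 0 0 0 0 0.5 45;0 0 0 0 0 0.5 60;0 0 0 0 0 0.5 75;0 0 0 0 0 0.5 75;0 0 0 0 0 20 75;0 0 0 0 0 50 75;0 0 0 0 0 80 75;0 0 0 0 0 80 75'; python3 - <<'E'
from h import *
find(["vase","v_rest","knob"])
P=cloud(viewer.camera("top")); print(rect(sel(P,(536,-38),30,134,150)),rect(sel(P,(542,-170),40,112,130)))
p=viewer.camera("side"); cv2.imwrite("pics/s4.png",cv2.resize(p["image"][170:320,260:420],None,fx=4,fy=4)[:600])
E
```

```text
t: 10.9
tcp_pos: [0.5394, -0.0381, 0.2084]
tcp_rot: [[-0.062, 0.998, 0.01], [0.998, 0.062, -0.002], [-0.002, 0.01, -1.0]]
force: [-0.2, -0.3, 0.6]
width: 0.877
grip_force: 0.0
top 16
top vase 0.51 [533.6 -38.6  18.7]
top vase 0.35 [ 543.3 -167.2  116.5]
top v_rest 0.68 [535.7 -31.4  23.1]
top knob 0.53 [ 541.  -173.4   73.7]
side 17
side v_rest 0.7 [536.5 -27.5  21.7]
side knob 0.64 [ 548.1 -170.8   76. ]
side knob 0.45 [ 538.2 -114.8    1.8]
((530.4054565429688, -22.763710021972656), (0.004832476377487183, 4.305762767791748), 88.87435150146484) ((541.957275390625, -171.5846405029297), (15.89122200012207, 46.991310119628906), 58.34651565551758)
```

View pics/s4.png

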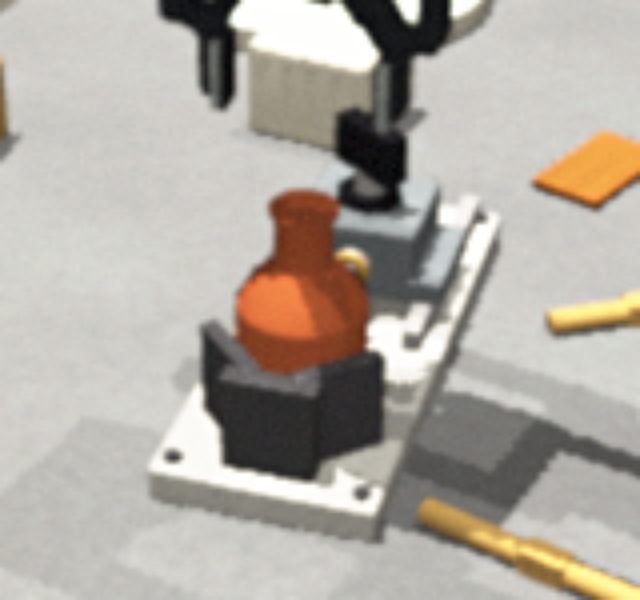

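The vase stands upright and free in the V at (305,300) in this crop. Next is the knob.

```bash
python3 -m crank '0 0 8 1 -20 0 85;0 0 16 2 -45 0 85;0 0 24 3 -70 0 85;0 0 32 4 -95 0 85;0 0 40 5 -115 0 85;0 0 48 6 -130 0 85;0 0 54.8 6 -133 0 85;0 0 54.8 6 -133 0 85;0 0 54.8 6 -133 0 85;0 0 54.8 6 -133 0 85'; python3 - <<'E'
from h import *
o=readout.get_obs(); p=viewer.camera("wrist"); cv2.imwrite("pics/w5.png",p["image"])
print(o["tcp_pos"],o["tcp_rot"].round(3),o["joint_positions"].round(2),o["force"],o["wrist_torque"])
for n in ["knob","knob_grip"]:
    for r in finder.tip_of(p,n)[:1]: print(n,r["conf"],r["xyz"])
E
```

```text
t: 12.4
tcp_pos: [0.5428, -0.1703, 0.203]
tcp_rot: [[-0.851, 0.526, -0.0], [0.526, 0.851, 0.0], [0.0, 0.0, -1.0]]
force: [-1.0, 0.3, 0.2]
width: 0.992
grip_force: 0.0
[ 0.54280645 -0.17028347  0.20295572] [[-0.851  0.526 -0.   ]
 [ 0.526  0.851  0.   ]
 [ 0.     0.    -1.   ]] [-0.4   0.14  1.4   0.    1.6  -1.42] [-1.03634774  0.25805566  0.23240258] [-0.02581985 -0.05268456  0.00936589]
knob 0.74 [0.5403, -0.1716, 0.0723]
knob_grip 0.73 [0.5375, -0.1713, 0.1123]
```

View pics/w5.png

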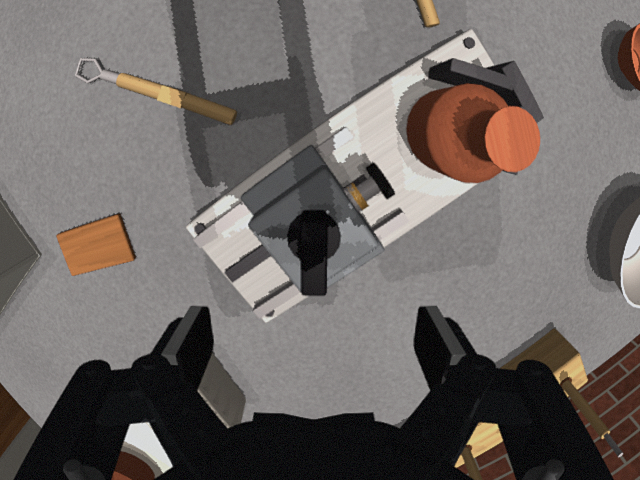

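The bar runs vertically at (314,210–295), midway between the fingers. I'll go down and grip it.

```bash
python3 -m crank '0 0 0 0 0 -25 85;0 0 0 0 0 -50 85;0 0 0 0 0 -75 85;0 0 0 0 0 -93 85;0 0 0 0 0 -93 60;0 0 0 0 0 -93 30;0 0 0 0 0 -93 4;0 0 0 0 0 -93 4;0 0 0 0 0 -93 4;0 0 0 0 0 -93 4;0 0 0 0 0 -93 4;0 0 0 0 0 -93 4'; python3 -m crank '0 0 0 0 0 0 4;0 0 0 0 0 0 4'; python3 -c "
from plant import readout as r;o=r.get_obs();print(o['wrist_torque'],o['force'])"
```

```text
t: 13.75
tcp_pos: [0.5438, -0.1708, 0.1117]
tcp_rot: [[-0.851, 0.525, 0.003], [0.525, 0.851, -0.0], [-0.003, 0.001, -1.0]]
force: [1.1, 2.0, 4.9]
width: 0.18
grip_force: 59.8
t: 13.95
tcp_pos: [0.5438, -0.1708, 0.1117]
tcp_rot: [[-0.851, 0.525, 0.003], [0.525, 0.851, -0.0], [-0.003, 0.001, -1.0]]
force: [0.5, 1.4, 5.2]
width: 0.174
grip_force: 59.8
[ 0.31432814 -0.07838209 -0.07132948] [0.49982408 1.36666759 5.18461547]
```

```bash
python3 -m crank '0 0 -5 -0.1 1.4 0 4;0 0 -10 -0.2 2.8 0 4;0 0 -15 -0.3 4.2 0 4;0 0 -20 -0.4 5.6 0 4;0 0 -25 -0.45 7 0 4;0 0 -30 -0.5 8.4 0 4'; cat > q.py <<'E'
from plant import readout as r; import numpy as np
o=r.get_obs(); R=o["tcp_rot"]; F=o["force"]; fy=F@np.array([-.0645,.998,0])
print("yaw",np.degrees(np.arctan2(R[1,0],R[0,0])).round(2),"tcp",(o["tcp_pos"]*1000).round(2),"tau",o["wrist_torque"].round(3),"F",F.round(2),"pad~",((abs(o["wrist_torque"][2])-.2-.016*fy)/.016).round(1),o["joint_positions"][5].round(2))
E
python3 q.py;python3 -m crank '0 0 -5 -0.1 1.4 0 4;0 0 -10 -0.2 2.8 0 4;0 0 -15 -0.3 4.2 0 4';python3 q.py
```

```text
t: 14.55
tcp_pos: [0.5429, -0.1627, 0.1116]
tcp_rot: [[-0.472, 0.881, 0.002], [0.881, 0.472, -0.001], [-0.002, 0.001, -1.0]]
force: [-1.1, 1.3, 5.1]
width: 0.177
grip_force: 60.0
yaw 118.19 tcp [ 542.87 -162.74  111.63] tau [0.054 0.2   0.225] F [-1.07  1.26  5.13] pad~ 0.2 -0.88
t: 14.85
tcp_pos: [0.5424, -0.1586, 0.1117]
tcp_rot: [[-0.228, 0.974, 0.002], [0.974, 0.228, -0.002], [-0.002, 0.001, -1.0]]
force: [-1.2, -0.0, 6.3]
width: 0.178
grip_force: 60.0
yaw 103.19 tcp [ 542.38 -158.63  111.65] tau [0.045 0.217 0.206] F [-1.2  -0.03  6.33] pad~ 0.3 -0.61
```

```bash
python3 -m crank '0 0 -5 -0.1 1.4 0 4;0 0 -10 -0.2 2.8 0 4;0 0 -15 -0.3 4.2 0 4;0 0 -20 -0.4 5.6 0 4';python3 q.py;python3 -m crank '0 0 -5 -0.1 1.4 0 4;0 0 -10 -0.2 2.8 0 4;0 0 -15 -0.3 4.2 0 4;0 0 -20 -0.4 5.6 0 4' >/dev/null;python3 q.py; python3 - <<'E'
from h import *
P=cloud(viewer.camera("side"))
a=np.radians(3.7); R=np.array([[np.cos(a),np.sin(a)],[-np.sin(a),np.cos(a)]])
p=viewer.camera("side"); cv2.imwrite("pics/s6.png",cv2.resize(p["image"][170:320,260:420],None,fx=4,fy=4))
E
```

```text
t: 15.25
tcp_pos: [0.5417, -0.1531, 0.1117]
tcp_rot: [[0.119, 0.993, 0.001], [0.993, -0.119, -0.002], [-0.002, 0.001, -1.0]]
force: [-1.8, 0.6, 6.6]
width: 0.177
grip_force: 60.1
yaw 83.18 tcp [ 541.69 -153.09  111.65] tau [0.01  0.464 0.214] F [-1.77  0.64  6.59] pad~ 0.1 -0.26
yaw 63.18 tcp [ 541.04 -147.43  111.68] tau [0.058 0.52  0.287] F [-2.85 -0.52  7.4 ] pad~ 5.8 0.1
```

View pics/s6.png

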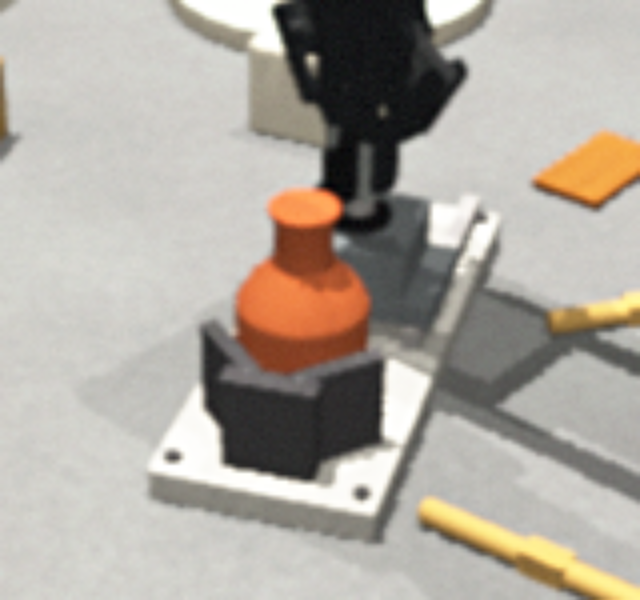

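The vase is upright in the V at (305,300) and the carriage has come forward. The torque suggests first contact, so I'll go on in small steps.

```bash
for i in 1 2; do python3 q.py; done; python3 -m crank '0 0 -2 0 0.55 0 4' >/dev/null;python3 q.py;python3 -m crank '0 0 -2 -0.05 0.55 0 4'>/dev/null;python3 q.py;python3 -m crank '0 0 -2 -0.05 0.6 0 4'>/dev/null;python3 q.py;python3 -m crank '0 0 -2 -0.05 0.55 0 4'>/dev/null;python3 q.py
```

```text
yaw 63.26 tcp [ 541.   -147.35  111.62] tau [ 0.066  0.524 -0.249] F [-2.85 -0.22  7.42] pad~ 3.1 0.1
yaw 63.26 tcp [ 541.   -147.35  111.62] tau [ 0.066  0.524 -0.249] F [-2.85 -0.22  7.42] pad~ 3.1 0.1
yaw 61.32 tcp [ 540.93 -146.89  111.62] tau [0.068 0.615 0.221] F [-3.52  0.39  8.79] pad~ 0.7 0.14
yaw 59.3 tcp [ 540.9  -146.3   111.64] tau [0.106 0.546 0.256] F [-3.09  0.56  7.71] pad~ 2.7 0.17
yaw 57.31 tcp [ 540.83 -145.72  111.64] tau [0.032 0.604 0.253] F [-2.94  0.01  7.27] pad~ 3.1 0.21
yaw 55.31 tcp [ 540.76 -145.14  111.63] tau [0.038 0.579 0.235] F [-3.96 -0.14  6.34] pad~ 2.1 0.24
```

```bash
python3 -m crank '0 0 -2 -0.05 0.55 0 4' >/dev/null;python3 q.py;python3 -m crank '0 0 -2 -0.05 0.55 0 4'>/dev/null;python3 q.py;python3 -m crank '0 0 -2 -0.05 0.6 0 4'>/dev/null;python3 q.py;python3 -m crank '0 0 -2 -0.05 0.55 0 4'>/dev/null;python3 q.py
```

```text
yaw 53.31 tcp [ 540.7  -144.58  111.63] tau [0.062 0.609 0.228] F [-4.16  1.15  6.59] pad~ 0.3 0.28
yaw 51.3 tcp [ 540.62 -144.02  111.65] tau [0.128 0.637 0.208] F [-3.47  0.47  7.27] pad~ -0.2 0.31
yaw 49.31 tcp [ 540.56 -143.39  111.63] tau [0.071 0.592 0.216] F [-3.82  0.33  7.82] pad~ 0.4 0.35
yaw 47.31 tcp [ 540.52 -142.86  111.65] tau [0.122 0.582 0.228] F [-3.29  0.69  8.16] pad~ 0.9 0.39
```

```bash
python3 -m crank '0 0 -2 0 0.55 0 4' >/dev/null;python3 q.py;python3 -m crank '0 0 -2 0 0.55 0 4'>/dev/null;python3 q.py;python3 -m crank '0 0 -2 0 0.6 0 4'>/dev/null;python3 q.py;python3 -m crank '0 0 -2 0 0.55 0 4'>/dev/null;python3 q.py; python3 - <<'E'
from h import *
p=viewer.camera("side"); P=cloud(p)
m=finder.trace(p,"vase")[0]["region"]; ys,xs=np.nonzero(m); print("vase px",xs.mean(),ys.mean(),xs.min(),xs.max(),ys.min(),ys.max())
p=viewer.camera("wrist"); cv2.imwrite("pics/w7.png",p["image"])
E
```

```text
yaw 45.31 tcp [ 540.46 -142.27  111.63] tau [0.168 0.655 0.171] F [-3.51  0.55  7.75] pad~ -2.6 0.42
yaw 43.31 tcp [ 540.4  -141.71  111.64] tau [0.139 0.702 0.239] F [-3.76  0.56  7.67] pad~ 1.6 0.46
yaw 41.31 tcp [ 540.35 -141.11  111.64] tau [0.167 0.67  0.238] F [-4.59  1.7   7.83] pad~ 0.4 0.49
yaw 39.3 tcp [ 540.26 -140.54  111.6 ] tau [0.066 0.726 0.165] F [-4.09  0.59  8.54] pad~ -3.0 0.53
vase px 334.8853383458647 241.98026315789474 319 351 217 262
```

View pics/w7.png

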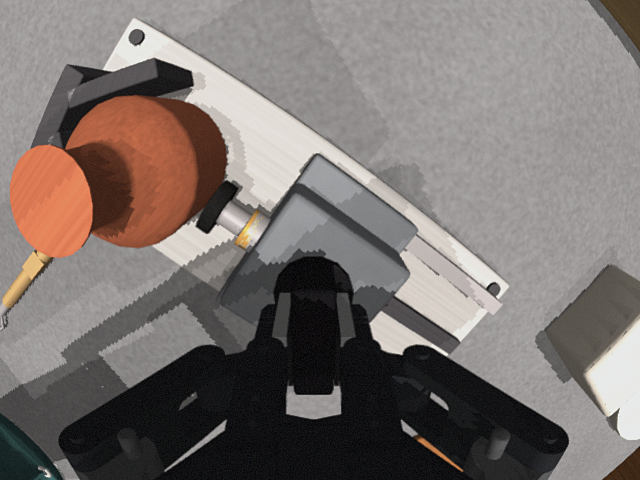

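The pad face at (207,210) is now right at the belly's edge, about (222,165). Contact is close, so I'll carry on in 2° steps.

```bash
python3 -m crank '0 0 -2 0 0.55 0 4' >/dev/null;python3 q.py;python3 -m crank '0 0 -2 0 0.55 0 4'>/dev/null;python3 q.py;python3 -m crank '0 0 -2 0 0.6 0 4'>/dev/null;python3 q.py;python3 -m crank '0 0 -2 0 0.55 0 4'>/dev/null;python3 q.py;python3 -m crank '0 0 -2 0 0.55 0 4'>/dev/null;python3 q.py
```

```text
yaw 37.33 tcp [ 540.21 -139.95  111.61] tau [0.113 0.766 0.236] F [-3.82  1.06  7.66] pad~ 1.0 0.57
yaw 35.31 tcp [ 540.18 -139.36  111.62] tau [0.147 0.797 0.265] F [-3.76  1.66  8.  ] pad~ 2.2 0.6
yaw 33.31 tcp [ 540.13 -138.78  111.62] tau [0.171 0.792 0.256] F [-4.28  1.8   8.37] pad~ 1.4 0.64
yaw 31.31 tcp [ 540.06 -138.21  111.6 ] tau [0.196 0.816 0.268] F [-4.98  1.09  9.15] pad~ 2.8 0.67
yaw 29.31 tcp [ 540.02 -137.6   111.63] tau [0.182 0.841 0.261] F [-5.14  1.45  8.78] pad~ 2.0 0.71
```

```bash
python3 -m crank '0 0 -2 0.1 0.55 0 4' >/dev/null;python3 q.py;python3 -m crank '0 0 -2 0.1 0.55 0 4'>/dev/null;python3 q.py;python3 -m crank '0 0 -2 0.1 0.6 0 4'>/dev/null;python3 q.py;python3 -m crank '0 0 -2 0.1 0.55 0 4'>/dev/null;python3 q.py
```

```text
yaw 27.31 tcp [ 540.   -137.02  111.63] tau [0.103 0.963 0.276] F [-4.92  1.26  9.81] pad~ 3.2 0.74
yaw 25.31 tcp [ 539.95 -136.42  111.6 ] tau [0.231 1.056 0.285] F [-5.73  0.69 10.11] pad~ 4.3 0.78
yaw 23.32 tcp [ 539.93 -135.84  111.62] tau [0.247 1.048 0.271] F [-6.69  2.18 10.33] pad~ 1.8 0.82
yaw 21.31 tcp [ 539.86 -135.26  111.58] tau [0.215 1.108 0.29 ] F [-6.47  1.66 10.06] pad~ 3.6 0.85
```

```bash
python3 -m crank '0 0 -2 -0.2 0.55 0.1 4' >/dev/null;python3 q.py;python3 -m crank '0 0 -2 -0.2 0.55 0.1 4'>/dev/null;python3 q.py;python3 -m crank '0 0 -2 -0.2 0.6 0.1 4'>/dev/null;python3 q.py;python3 -m crank '0 0 -2 -0.2 0.55 0.1 4'>/dev/null;python3 q.py
```

```text
yaw 19.32 tcp [ 539.8  -134.67  111.65] tau [0.165 0.921 0.251] F [-5.52  1.56  8.82] pad~ 1.3 0.89
yaw 17.32 tcp [ 539.73 -134.09  111.62] tau [0.231 0.838 0.276] F [-4.88  1.23  8.49] pad~ 3.2 0.92
yaw 15.32 tcp [ 539.67 -133.46  111.63] tau [0.2   0.705 0.311] F [-3.55  0.7   7.15] pad~ 6.0 0.96
yaw 13.32 tcp [ 539.63 -132.89  111.65] tau [0.216 0.657 0.306] F [-3.38  0.81  6.71] pad~ 5.6 1.0
```

```bash
python3 -m crank '0 0 -1.5 -0.1 0.4 0 4' >/dev/null;python3 q.py;python3 -m crank '0 0 -1.5 -0.1 0.4 0 4'>/dev/null;python3 q.py
```

```text
yaw 11.83 tcp [ 539.57 -132.46  111.64] tau [0.202 0.761 0.223] F [-3.42  2.23  7.53] pad~ -1.0 1.02
yaw 10.34 tcp [ 539.54 -132.04  111.64] tau [0.224 0.597 0.291] F [-3.45  1.13  7.58] pad~ 4.3 1.05
```

```bash
python3 -m crank '0 0 -1.5 -0.1 0.42 0 4' >/dev/null;python3 q.py;python3 -m crank '0 0 -1.5 -0.1 0.42 0 4'>/dev/null;python3 q.py;python3 -m crank '0 0 -1.5 -0.1 0.42 0 4'>/dev/null;python3 q.py; python3 - <<'E'
from h import *
p=viewer.camera("wrist"); cv2.imwrite("pics/w8.png",p["image"])
E
```

```text
yaw 8.85 tcp [ 539.49 -131.6   111.62] tau [0.212 0.625 0.287] F [-3.18  1.6   6.76] pad~ 3.6 1.08
yaw 7.35 tcp [ 539.45 -131.14  111.65] tau [0.271 0.649 0.407] F [-2.72  1.17  7.42] pad~ 11.6 1.1
yaw 5.85 tcp [ 539.44 -130.7   111.66] tau [0.263 0.548 0.277] F [-2.63  1.54  6.69] pad~ 3.1 1.13
```

View pics/w8.png

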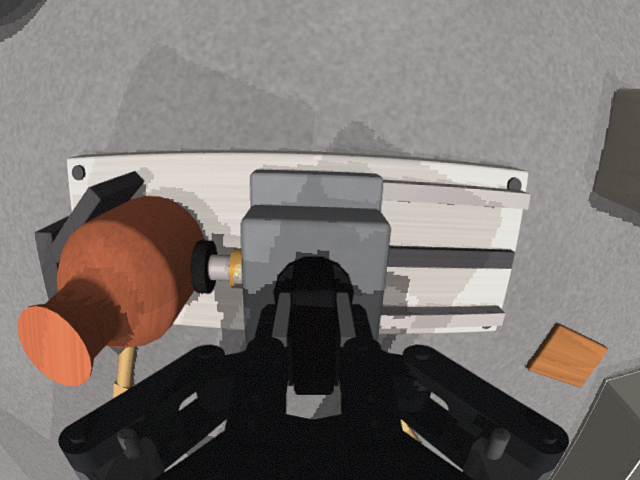

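The pad at (200,265) presses on the belly and the vase is sliding into the V. I'll continue, watching for the ramp.

```bash
python3 -m crank '0 0 -1.5 -0.1 0.42 0 4' >/dev/null;python3 q.py;python3 -m crank '0 0 -1.5 -0.1 0.42 0 4'>/dev/null;python3 q.py;python3 -m crank '0 0 -1.5 -0.1 0.42 0 4'>/dev/null;python3 q.py
```

```text
yaw 4.38 tcp [ 539.38 -130.31  111.64] tau [0.288 0.552 0.399] F [-2.97  1.66  8.12] pad~ 10.6 1.16
yaw 2.86 tcp [ 539.36 -129.88  111.66] tau [0.311 0.49  0.375] F [-2.55  1.81  6.43] pad~ 9.0 1.18
yaw 1.37 tcp [ 539.3  -129.43  111.64] tau [0.273 0.491 0.354] F [-2.7   2.09  5.59] pad~ 7.4 1.21
```

```bash
python3 -m crank '0 0 -0.7 -0.05 0.2 0 4' >/dev/null;python3 q.py;python3 -m crank '0 0 -0.7 -0.05 0.2 0 4'>/dev/null;python3 q.py
```

```text
yaw 0.69 tcp [ 539.29 -129.25  111.63] tau [0.296 0.444 0.399] F [-1.31  1.95  6.87] pad~ 10.4 1.22
yaw 0.01 tcp [ 539.3  -129.04  111.66] tau [0.279 0.504 0.429] F [-2.12  1.47  7.24] pad~ 12.7 1.23
```

The mean of the readings puts the pad at about 12 N, a little high. I'll back off slightly, which also checks the estimate: turning back, torque = 0.016·pad − 0.2.

```bash
python3 -m crank '0 0 0.7 0 -0.2 0 4' >/dev/null;python3 q.py;python3 -m crank '0 0 0.7 0 -0.2 0 4'>/dev/null;python3 q.py
```

```text
yaw 0.69 tcp [ 539.29 -129.11  111.65] tau [ 0.296  0.505 -0.001] F [-2.8   1.81  6.2 ] pad~ -14.4 1.22
yaw 1.39 tcp [ 539.29 -129.38  111.64] tau [0.354 0.458 0.001] F [-2.51  1.45  6.19] pad~ -14.1 1.21
```

```bash
python3 -m crank '0 0 0.4 0 -0.1 0 4;0 0 0.4 0 -0.1 0 4';python3 q.py;python3 -m crank '0 0 0.4 0 -0.1 0 20;0 0 0.4 0 -0.1 0 28;0 0 0.4 0 -0.1 0 38;0 0 0.4 0 -0.1 0 38;0 0 0.4 0 -0.1 0 38;0 0 0.4 0 -0.1 30 38;0 0 0.4 0 -0.1 70 38;0 0 0.4 0 -0.1 110 38;0 0 0.4 0 -0.1 110 38'; python3 - <<'E'
from h import *
find(["vase","v_rest","knob","stem_root"])
p=viewer.camera("wrist"); cv2.imwrite("pics/w9.png",p["image"])
P=cloud(viewer.camera("top")); Q=sel(P,(540,-130),40,112,130); print(rect(Q))
E
```

```text
t: 19.85
tcp_pos: [0.5393, -0.1295, 0.1116]
tcp_rot: [[1.0, 0.031, -0.0], [0.031, -1.0, 0.0], [-0.0, -0.0, -1.0]]
force: [-1.5, 2.2, 6.3]
width: 0.176
grip_force: 60.0
yaw 1.77 tcp [ 539.29 -129.46  111.64] tau [0.283 0.444 0.091] F [-1.51  2.17  6.35] pad~ -9.1 1.2
t: 20.75
tcp_pos: [0.5425, -0.1308, 0.2282]
tcp_rot: [[0.999, 0.037, 0.013], [0.038, -0.999, -0.005], [0.013, 0.005, -1.0]]
force: [0.9, -0.8, 0.6]
width: 0.446
grip_force: 0.0
top 26
top vase 0.67 [533.6 -36.5  16.8]
top v_rest 0.53 [535.9 -29.7  20.9]
top knob 0.51 [ 542.1 -130.7   73.2]
top knob 0.41 [ 388.6 -222.4    1.4]
top stem_root 0.7 [533.3 -97.4  52.4]
side 27
side vase 0.55 [531.  -30.5  21.8]
side v_rest 0.79 [535.4 -27.7  20.9]
side knob 0.84 [ 545.3 -128.6   77.5]
side stem_root 0.79 [539.4 -92.   50.8]
((532.1555786132812, -131.6483612060547), (33.24249267578125, 16.054140090942383), 0.6085165143013)
```

View pics/w9.png

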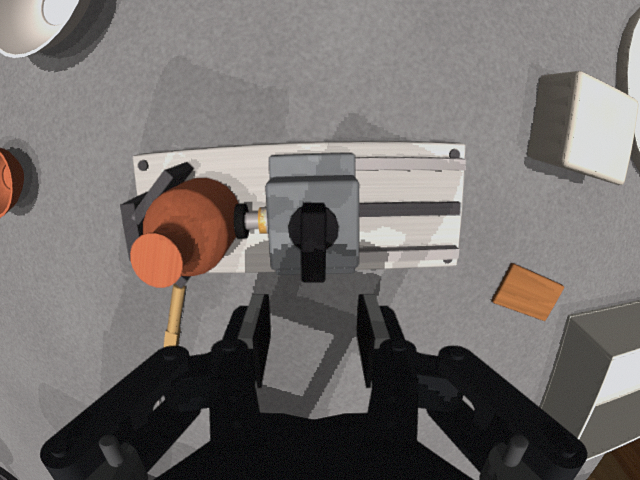

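The knob is released, with the bar at (314,245). The vase stands upright at (190,230) between the pad (240,220) and the V. Last check: vase position against the V from depth.

```bash
python3 - <<'E'
from h import *
from scipy.optimize import least_squares
a=np.radians(3.7); R=np.array([[np.cos(a),np.sin(a)],[-np.sin(a),np.cos(a)]])
for c in ("top","side"):
    P=cloud(viewer.camera(c)); Q=sel(P,(534,-32),35,137,148)
    m,_=cv2.minEnclosingCircle(Q[:,:2].astype(np.float32)); r=rect(Q)
    L=(sel(P,(531,0),70,68,82)[:,:2]-(541,-171))@R.T
    # keep V top points outside vase belly
    v=(np.array(m)-(541,-171))@R.T; L=L[np.hypot(*(L-v).T)>36.5] 
    d=np.hypot(*(L-v).T)
    print(c,len(Q),np.round(m,1),np.round(r[0],1),np.round(r[1],1),"local",v.round(1))
    for s in (-1,1):
        k=(L[:,0]*s>25)&(L[:,1]<170); n=np.array([s,1])/2**.5
        e=(L[k]-v)@n; print("face",s,k.sum(),"perp inner edge (35 = touch)",np.percentile(e,[1,5,15,50]).round(1))
o=readout.get_obs(); print(o["t"],o["tcp_pos"])
E
```

```text
top 194 [535.1 -33.2] [534.4 -33.2] [34.6 34. ] local [  3.  137.9]
face -1 48 perp inner edge (35 = touch) [36.9 37.7 38.3 42. ]
face 1 45 perp inner edge (35 = touch) [34.4 34.7 36.1 39.7]
side 157 [536.2 -30.2] [534.6 -29.1] [35.8 35.1] local [  4.3 140.8]
face -1 62 perp inner edge (35 = touch) [34.6 38.  39.8 45.3]
face 1 44 perp inner edge (35 = touch) [33.3 35.5 37.  41. ]
21.45 [ 0.53951481 -0.12976871  0.22024235]
```

Depth resolution is too coarse to prove contact on both faces: face −x may have a 1–2 mm gap. I'll put the wrist camera directly over the V for a sharper look.

```bash
python3 -m crank '0 0 0 -20 0 5 38;0 0 0 -50 10 5 38;0 0 0 -84 30 5 38;0 0 0 -84 60 5 38;0 0 0 -84 90 5 38;0 0 0 -84 118 0 38;0 0 0 -84 118 0 38;0 0 0 -84 118 0 38;0 0 0 -84 118 0 38' | head -2; python3 - <<'E'
from h import *
o=readout.get_obs(); p=viewer.camera("wrist"); K=p["K"]; H=p["hand_eye"]; R=o["tcp_rot"]; T=o["tcp_pos"]
print(p.keys(), o["t"],T)
np.savez("w10.npz",img=p["image"],depth=p.get("depth",0),K=K,H=H,R=R,T=T)
# rectify: orthographic map of plane z=75mm in fixture-local axes around V origin, 6 px/mm
a=np.radians(3.7); ex=np.array([np.cos(a),np.sin(a),0]); ey=np.array([-np.sin(a),np.cos(a),0])
c=R@H[:3,3]+T
X,Y=np.meshgrid(np.arange(-60,60,.2),np.arange(65,-55,-.2))
W=np.array([.5352,-.0313,.075])+(X[...,None]*ex+Y[...,None]*ey)/1000
C=(W-c)@(R@H[:3,:3]); th=np.arctan2(np.hypot(C[...,0],C[...,1]),C[...,2]); ph=np.arctan2(C[...,1],C[...,0])
mx=(K[0,2]+K[0,0]*th*np.cos(ph)).astype(np.float32); my=(K[1,2]+K[1,1]*th*np.sin(ph)).astype(np.float32)
im=cv2.remap(p["image"],mx,my,cv2.INTER_CUBIC); cv2.imwrite("pics/w10.png",im); print(im.shape, "cam",c)
E
```

```text
t: 22.35
tcp_pos: [0.4557, -0.0124, 0.2206]
dict_keys(['image', 'depth', 'K', 'hand_eye', 'shot']) 22.35 [ 0.45570549 -0.01241349  0.22060074]
(600, 600, 3) cam [ 0.5373853  -0.01079698  0.34465711]
```

View pics/w10.png

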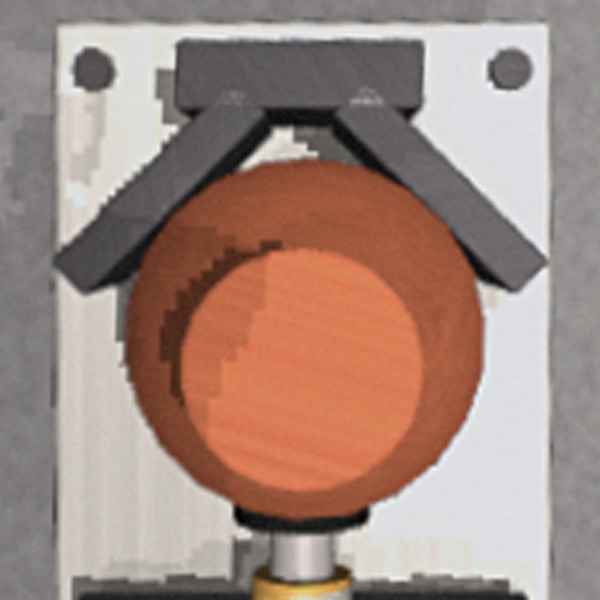

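I've now viewed 11 pictures, one over the limit of 10, so I won't view any more. This one shows the pad at (300,520), the vase circle (126–485 wide) and the V arms (tips at 55 and 547), nearly symmetric. I'll settle the contact question numerically.

```bash
python3 - <<'E'
import numpy as np, cv2
z=np.load("w10.npz"); img,K,H,R,T=[z[k] for k in("img","K","H","R","T")]
a=np.radians(3.7); ex=np.array([np.cos(a),np.sin(a),0]); ey=np.array([-np.sin(a),np.cos(a),0]); c=R@H[:3,3]+T
def ortho(zz):
    X,Y=np.meshgrid(np.arange(-60,60,.2),np.arange(65,-55,-.2))
    W=np.array([.5352,-.0313,zz])+(X[...,None]*ex+Y[...,None]*ey)/1000
    C=(W-c)@(R@H[:3,:3]); th=np.arctan2(np.hypot(C[...,0],C[...,1]),C[...,2]); ph=np.arctan2(C[...,1],C[...,0])
    return cv2.remap(img,(K[0,2]+K[0,0]*th*np.cos(ph)).astype(np.float32),(K[1,2]+K[1,1]*th*np.sin(ph)).astype(np.float32),cv2.INTER_CUBIC)
loc=lambda p:np.array([p[:,0]*.2-60,65-p[:,1]*.2]).T
A=ortho(.086).astype(int); red=((A[...,2]-A[...,0])>35).astype(np.uint8)
red=cv2.morphologyEx(red,cv2.MORPH_OPEN,np.ones((9,9)))
cn=max(cv2.findContours(red,0,1)[0],key=cv2.contourArea)[:,0].astype(float); P=loc(cn); k=np.ones(len(P),bool)
for _ in range(6):
    s=np.linalg.lstsq(np.c_[2*P[k],np.ones(k.sum())],(P[k]**2).sum(1),rcond=None)[0]; r=np.sqrt(s[2]+s[0]**2+s[1]**2)
    k=abs(np.hypot(*(P-s[:2]).T)-r)<.7
print("belly centre",s[:2].round(2),"r",r.round(2),k.sum(),len(P))
B=ortho(.075); g=cv2.cvtColor(B,cv2.COLOR_BGR2GRAY).astype(float)
# profile across each arm along its normal, averaged along arm sections near tip & near root
for sgn in(-1,1):
    n=np.array([sgn,1])/2**.5; t=np.array([sgn,-1])/2**.5
    for rng in((-22,-14),(12,24)):   # along-face offset from the touch point (root, tip)
        d=np.arange(28,50,.2); pr=[]
        for u in np.arange(*rng,.5):
            q=d[:,None]*n+u*t; pr.append(cv2.remap(g.astype(np.float32),((q[:,0]+60)*5).astype(np.float32)[None],((65-q[:,1])*5).astype(np.float32)[None],1)[0])
        m=np.mean(pr,0); print("face",sgn,rng,[int(v) for v in m[::3]])
print("d grid",d[::3].round(1).tolist())
E
```

```text
belly centre [ 1.11 -1.65] r 34.39 983 984
face -1 (-22, -14) [144, 164, 194, 217, 203, 125, 44, 20, 26, 26, 28, 52, 81, 94, 95, 93, 94, 92, 92, 91, 91, 91, 91, 92, 93, 94, 88, 77, 68, 71, 78, 82, 86, 88, 88, 87, 86]
face -1 (12, 24) [77, 83, 89, 100, 104, 94, 79, 65, 50, 35, 29, 46, 71, 79, 77, 76, 75, 75, 75, 73, 73, 73, 73, 73, 71, 65, 66, 111, 179, 205, 202, 195, 189, 185, 181, 176, 172]
face 1 (-22, -14) [88, 89, 90, 90, 93, 86, 51, 21, 16, 17, 22, 54, 89, 99, 96, 94, 96, 95, 95, 95, 95, 99, 104, 104, 107, 110, 98, 79, 72, 76, 83, 89, 92, 96, 96, 96, 101]
face 1 (12, 24) [108, 114, 122, 130, 138, 144, 135, 106, 70, 40, 28, 54, 94, 109, 108, 106, 107, 107, 106, 107, 107, 107, 107, 108, 107, 103, 96, 141, 212, 229, 224, 220, 217, 211, 207, 203, 200]
d grid [28.0, 28.6, 29.2, 29.8, 30.4, 31.0, 31.6, 32.2, 32.8, 33.4, 34.0, 34.6, 35.2, 35.8, 36.4, 37.0, 37.6, 38.2, 38.8, 39.4, 40.0, 40.6, 41.2, 41.8, 42.4, 43.0, 43.6, 44.2, 44.8, 45.4, 46.0, 46.6, 47.2, 47.8, 48.4, 49.0, 49.6]
```

The numbers agree: the belly touches the +x face but sits about 1.1 mm off centre, leaving a gap of roughly 1.7 mm at the −x face. It is wedged by pad friction, so I'll mend it: slacken the knob, re-seat the vase by hand in the V using force feedback, then tighten again.

```bash
python3 -m crank '0 0 0 0 -30 5 38;0 0 0 0 -60 5 38;0 0 0 10 -90 5 38;0 0 0 40 -110 5 38;0 0 0 70 -118 5 38;0 0 0 84 -118 0 38;0 0 0 84 -118 0 38;0 0 0 84 -118 0 38' | head -2; python3 q.py; python3 -m crank '0 0 0 0 0 -30 38;0 0 0 0 0 -60 38;0 0 0 0 0 -90 38;0 0 0 0 0 -110 38;0 0 0 0 0 -110 38;0 0 0 0 0 -110 20;0 0 0 0 0 -110 4;0 0 0 0 0 -110 4;0 0 0 0 0 -110 4;0 0 0 0 0 -110 4'; python3 q.py
```

```text
t: 23.2
tcp_pos: [0.5391, -0.1305, 0.22]
yaw 2.08 tcp [ 539.11 -130.48  219.97] tau [-0.024  0.034  0.027] F [-0.12  0.54  0.27] pad~ -11.3 1.19
t: 24.2
tcp_pos: [0.54, -0.1297, 0.1125]
tcp_rot: [[0.999, 0.038, 0.002], [0.038, -0.999, -0.001], [0.002, 0.001, -1.0]]
force: [-3.8, 1.9, 6.1]
width: 0.176
grip_force: 59.9
yaw 2.18 tcp [ 540.01 -129.69  112.45] tau [0.386 0.59  0.346] F [-3.84  1.87  6.14] pad~ 7.0 1.19
```

```bash
python3 -m crank '0 0 4 0 -1.1 0 4;0 0 8 0.1 -2.2 0 4;0 0 12 0.1 -3.35 0 4;0 0 16 0.1 -4.45 0 4;0 0 20 0.2 -5.6 0 4;0 0 24 0.2 -6.7 0 4;0 0 24 0.2 -6.7 0 4'; python3 q.py; python3 -m crank '0 0 0 0 0 0 20;0 0 0 0 0 0 30;0 0 0 0 0 0 38;0 0 0 0 0 0 38;0 0 0 0 0 0 38;0 0 0 0 0 30 38;0 0 0 0 0 70 38;0 0 0 0 0 110 60;0 0 0 0 0 110 75;0 0 0 0 0 110 75'; python3 q.py
```

```text
t: 24.9
tcp_pos: [0.5405, -0.1365, 0.1124]
tcp_rot: [[0.897, 0.441, 0.003], [0.441, -0.897, -0.0], [0.002, 0.001, -1.0]]
force: [-3.0, 2.3, 5.1]
width: 0.177
grip_force: 59.8
yaw 26.2 tcp [ 540.46 -136.48  112.44] tau [0.45  0.443 0.191] F [-3.    2.34  5.14] pad~ -3.1 0.76
t: 25.9
tcp_pos: [0.5404, -0.1367, 0.222]
tcp_rot: [[0.898, 0.441, 0.003], [0.441, -0.898, -0.001], [0.002, 0.003, -1.0]]
force: [0.5, -1.0, -0.5]
width: 0.882
grip_force: 0.0
yaw 26.14 tcp [ 540.41 -136.74  221.95] tau [ 0.039 -0.005 -0.002] F [ 0.5  -0.95 -0.54] pad~ -11.4 0.77
```

```bash
python3 -m crank '0 0 8 0 10 0 75;0 0 16 0 25 0 75;0 0 24 -1 40 0 75;0 0 32 -2 55 0 75;0 0 40 -2 70 0 75;0 0 48 -3 85 0 75;0 0 56 -4 95 0 75;0 0 64 -4 103 0 75;0 0 67.6 -4 103.8 0 75;0 0 67.6 -4 103.8 0 75;0 0 67.6 -4 103.8 0 75'; python3 -m crank '0 0 0 0 0 -25 75;0 0 0 0 0 -50 75;0 0 0 0 0 -75 75;0 0 0 0 0 -98 75;0 0 0 0 0 -98 75;0 0 0 0 0 -98 50;0 0 0 0 0 -98 30;0 0 0 0 0 -98 20;0 0 0 0 0 -98 20;0 0 0 0 0 -98 20;0 0 0 0 0 -98 20;0 0 0 0 0 -98 20'; python3 q.py
```

```text
t: 27.0
tcp_pos: [0.5351, -0.0326, 0.2187]
tcp_rot: [[-0.064, 0.998, -0.003], [0.998, 0.064, 0.0], [0.001, -0.003, -1.0]]
force: [0.5, -0.3, 0.4]
width: 0.879
grip_force: 0.0
t: 28.2
tcp_pos: [0.5355, -0.0334, 0.1249]
tcp_rot: [[-0.065, 0.998, 0.0], [0.998, 0.065, -0.002], [-0.002, 0.0, -1.0]]
force: [-5.7, -0.3, 4.2]
width: 0.397
grip_force: 55.0
yaw 93.73 tcp [535.51 -33.44 124.87] tau [-0.248  0.935 -0.013] F [-5.68 -0.27  4.15] pad~ -11.8 -0.23
```

```bash
python3 -m crank '0 0 0 0 0 0 20;0 0 0 0 -1 0.5 20;0 0 0 0 -3 1.5 20;0 0 0 0 -3 2 20;0 0 0 0 -3 2 20;0 0 0 0 -3 2 20'; python3 q.py
```

```text
t: 28.8
tcp_pos: [0.5364, -0.0355, 0.1249]
tcp_rot: [[-0.066, 0.998, 0.002], [0.998, 0.066, 0.0], [0.0, 0.002, -1.0]]
force: [-0.6, 1.1, 2.9]
width: 0.401
grip_force: 55.5
yaw 93.76 tcp [536.37 -35.5  124.93] tau [ 0.187  0.157 -0.019] F [-0.57  1.08  2.88] pad~ -12.4 -0.24
```

```bash
python3 -m crank '0 0 0 0 0 1 20;0 0 0 0 0 2 20;0 0 0 0 0 2 20;0 0 0 0 0 2 20'>/dev/null; python3 q.py
```

```text
yaw 93.74 tcp [535.42 -35.78 125.69] tau [ 0.035 -0.001 -0.014] F [ 0.    0.16 -3.65] pad~ -11.8 -0.24
```

```bash
python3 -m crank '0 0 0 -0.1 1 0 20;0 0 0 -0.1 2 0 20;0 0 0 -0.1 2 0 20'>/dev/null; python3 q.py;python3 -m crank '0 0 0 0 1 0 20;0 0 0 0 1 0 20'>/dev/null; python3 q.py;python3 -m crank '0 0 0 -0.1 1 0 20;0 0 0 -0.1 1 0 20'>/dev/null; python3 q.py
```

```text
yaw 93.75 tcp [535.5  -33.72 126.29] tau [-0.173  0.096  0.029] F [-0.95 -0.16 -2.85] pad~ -10.6 -0.23
yaw 93.73 tcp [535.48 -33.31 126.39] tau [-0.607  0.156 -0.018] F [-0.95 -2.7  -4.07] pad~ -8.7 -0.23
yaw 93.72 tcp [535.46 -32.77 126.6 ] tau [-1.085  0.242 -0.051] F [-0.91 -4.4  -2.68] pad~ -5.0 -0.23
```

Held in the V, the force is almost purely along the slide (−4.4 N, lateral −1 N), so both faces bear. I'll lower it and release.

```bash
python3 -m crank '0 0 0 -0.2 -0.3 -1 20;0 0 0 -0.2 -0.5 -1.5 20;0 0 0 -0.2 -0.5 -2 20;0 0 0 -0.2 -0.5 -2 20'>/dev/null; python3 q.py
```

```text
yaw 93.74 tcp [535.14 -32.67 125.06] tau [-0.934  0.641 -0.072] F [-3.25 -5.11  0.59] pad~ -3.1 -0.23
```

```bash
python3 -m crank '0 0 0 0 0 0 33;0 0 0 0 0 0 38;0 0 0 0 0 0 45;0 0 0 0 0 0 60;0 0 0 0 0 0 75;0 0 0 0 0 0 75;0 0 0 0 0 20 75;0 0 0 0 0 50 75;0 0 0 0 0 95 75;0 0 0 0 0 95 75'; cat > chk.py <<'E'
import numpy as np, cv2
from plant import readout, viewer
o=readout.get_obs(); p=viewer.camera("wrist"); img,K,H=p["image"],p["K"],p["hand_eye"]; R,T=o["tcp_rot"],o["tcp_pos"]
a=np.radians(3.7); ex=np.array([np.cos(a),np.sin(a),0]); ey=np.array([-np.sin(a),np.cos(a),0]); c=R@H[:3,3]+T
def ortho(zz):
    X,Y=np.meshgrid(np.arange(-60,60,.2),np.arange(65,-55,-.2))
    W=np.array([.5352,-.0313,zz])+(X[...,None]*ex+Y[...,None]*ey)/1000
    C=(W-c)@(R@H[:3,:3]); th=np.arctan2(np.hypot(C[...,0],C[...,1]),C[...,2]); ph=np.arctan2(C[...,1],C[...,0])
    return cv2.remap(img,(K[0,2]+K[0,0]*th*np.cos(ph)).astype(np.float32),(K[1,2]+K[1,1]*th*np.sin(ph)).astype(np.float32),cv2.INTER_CUBIC)
A=ortho(.086).astype(int); red=((A[...,2]-A[...,0])>35).astype(np.uint8)
red=cv2.morphologyEx(red,cv2.MORPH_OPEN,np.ones((9,9)))
cn=max(cv2.findContours(red,0,1)[0],key=cv2.contourArea)[:,0].astype(float); P=np.array([cn[:,0]*.2-60,65-cn[:,1]*.2]).T; k=np.ones(len(P),bool)
for _ in range(6):
    s=np.linalg.lstsq(np.c_[2*P[k],np.ones(k.sum())],(P[k]**2).sum(1),rcond=None)[0]; r=np.sqrt(s[2]+s[0]**2+s[1]**2)
    k=abs(np.hypot(*(P-s[:2]).T)-r)<.7
print("belly",s[:2].round(2),"r",r.round(2),k.sum(),len(P))
g=cv2.cvtColor(ortho(.075),cv2.COLOR_BGR2GRAY).astype(np.float32); D=[]
for sgn in(-1,1):
    n=np.array([sgn,1])/2**.5; t=np.array([sgn,-1])/2**.5; d=np.arange(31,40,.1)
    for rng in((-22,-14),(12,24)):
        m=np.mean([cv2.remap(g,((q[:,0]+60)*5).astype(np.float32)[None],((65-q[:,1])*5).astype(np.float32)[None],1)[0] for q in [d[:,None]*n+u*t for u in np.arange(*rng,.5)]],0)
        i=np.argmin(m); h=(m[i]+np.median(m[-25:]))/2; j=i+np.argmax(m[i:]>h); D.append(d[j])
    print("face",sgn,np.round(D[-2:],2),"distance to belly centre",np.round(np.mean(D[-2:])-s[:2]@n,2))
E
echo
```

```text
t: 31.3
tcp_pos: [0.5387, -0.0325, 0.2273]
tcp_rot: [[-0.066, 0.998, 0.014], [0.998, 0.066, -0.002], [-0.003, 0.014, -1.0]]
force: [0.1, -0.5, 0.8]
width: 0.879
grip_force: 0.0
```

```bash
python3 -m crank '0 0 -8 -10 -1 0 60;0 0 -16 -20 -3 0 50;0 0 -24 -30 -5 0 38;0 0 -32 -40 -7 0 38;0 0 -40 -50 -9 0 38;0 0 -48 -60 -11 0 38;0 0 -56 -70 -13 0 38;0 0 -64 -70 -14 0 38;0 0 -67.6 -70 -14 0 38;0 0 -67.6 -70 -14 0 38;0 0 -67.6 -70 -14 0 38'; python3 chk.py
```

```text
t: 32.4
tcp_pos: [0.4654, -0.0461, 0.2193]
tcp_rot: [[0.897, 0.442, 0.0], [0.442, -0.897, 0.0], [0.0, -0.0, -1.0]]
force: [0.1, -0.2, 0.1]
width: 0.445
grip_force: 0.0
belly [ 0.79 -1.63] r 34.39 985 985
face -1 [34.8 34.8] distance to belly centre 36.51
face 1 [34.8 34.9] distance to belly centre 35.44
```

```bash
python3 -m crank '0 0 8 10 -5 0 38;0 0 16 20 -10 0 38;0 0 24 30 -16 0 38;0 0 32 40 -22 0 38;0 0 40 50 -28 0 38;0 0 48 60 -34 0 38;0 0 56 70 -40 0 38;0 0 64 70 -44 0 38;0 0 67.6 70 -44 0 38;0 0 67.6 70 -44 0 38;0 0 67.6 70 -44 0 38'|head -2; python3 chk.py; python3 -m crank '0 0 0 -12 0 0 38;0 0 0 -12 0 0 38;0 0 0 -12 0 0 38;0 0 0 -12 0 0 38' | head -2; python3 chk.py
```

```text
t: 33.55
tcp_pos: [0.5354, -0.0901, 0.2193]
belly [ 0.68 -1.61] r 34.39 983 984
face -1 [34.8 34.8] distance to belly centre 36.41
face 1 [34.7 34.8] distance to belly centre 35.41
t: 34.0
tcp_pos: [0.5233, -0.0902, 0.2196]
belly [ 0.66 -1.63] r 34.4 979 979
face -1 [34.8 34.9] distance to belly centre 36.47
face 1 [34.7 34.8] distance to belly centre 35.44
```

The relative measurement repeats to 0.1 mm: the vase still sits 0.7 mm off centre towards +x. I'll regrip, lift slightly, shift it −0.75 mm and set it down lightly.

```bash
python3 -m crank '0 0 0 4 15 0 75;0 0 0 8 40 0 75;0 0 0 11.8 57.5 0 75;0 0 0 11.8 57.5 0 75;0 0 0 11.8 57.5 -30 75;0 0 0 11.8 57.5 -60 75;0 0 0 11.8 57.5 -85 75;0 0 0 11.8 57.5 -94 75;0 0 0 11.8 57.5 -94 75;0 0 0 11.8 57.5 -94 50;0 0 0 11.8 57.5 -94 30;0 0 0 11.8 57.5 -94 20'>/dev/null; python3 -m crank '0 0 0 0 0 0 20;0 0 0 0 0 0 20;0 0 0 0 0 0 20;0 0 0 0 0 0 20'|head -2;python3 q.py; python3 -m crank '0 0 0 0 0 1 20;0 0 0 0 0 2 20;0 0 0 0 0 2 20;0 0 0 0 0 2 20'|head -2;python3 q.py
```

```text
t: 35.65
tcp_pos: [0.5359, -0.033, 0.1276]
yaw 93.74 tcp [535.88 -33.01 127.59] tau [-0.078  0.307  0.071] F [-1.75 -0.62  5.14] pad~ -7.6 -0.23
t: 36.05
tcp_pos: [0.5355, -0.0327, 0.1276]
yaw 93.75 tcp [535.49 -32.72 127.64] tau [-0.084 -0.208 -0.031] F [ 0.18 -0.97  0.77] pad~ -9.6 -0.23
```

```bash
python3 -m crank '0 0 0 0 0 0.7 20;0 0 0 0 0 1.5 20;0 0 0 0 0 1.5 20;0 0 0 0 0 1.5 20'>/dev/null;python3 q.py;  python3 -m crank '0 0 0 -0.4 0 0 20;0 0 0 -0.75 0 0 20;0 0 0 -0.75 0 0 20;0 0 0 -0.75 0 0 20'>/dev/null;python3 q.py; python3 -m crank '0 0 0 0 0 -0.4 20;0 0 0 0 0 -0.8 20;0 0 0 0 0 -0.8 20;0 0 0 0 0 -0.8 20'>/dev/null;python3 q.py
```

```text
yaw 93.75 tcp [534.56 -32.57 128.09] tau [ 0.041  0.058 -0.022] F [-0.46 -0.73 -2.89] pad~ -10.5 -0.23
yaw 93.75 tcp [534.34 -32.68 128.92] tau [-0.024  0.001  0.011] F [ 0.52  0.31 -3.65] pad~ -12.1 -0.23
yaw 93.75 tcp [534.37 -32.65 128.09] tau [-0.073 -0.06  -0.009] F [ 0.29 -0.66 -2.84] pad~ -11.3 -0.23
```

```bash
python3 -m crank '0 0 0 0.8 0 0 20;0 0 0 0.8 0 -0.5 20;0 0 0 0.8 0 -0.5 20;0 0 0 0.8 0 -0.5 20'>/dev/null;python3 q.py; python3 -m crank '0 0 0 0 0 -0.5 20;0 0 0 0 0 -0.5 20;0 0 0 0 0 -0.5 20'>/dev/null;python3 q.py
```

```text
yaw 93.75 tcp [535.32 -32.7  127.79] tau [-0.072 -0.036 -0.039] F [ 0.22 -0.36 -2.82] pad~ -9.7 -0.23
yaw 93.75 tcp [535.42 -32.75 127.74] tau [-0.036  0.128 -0.005] F [-1.09 -0.59  1.24] pad~ -11.6 -0.23
```

```bash
python3 -m crank '0 0 0 -0.35 0 0.3 20;0 0 0 -0.35 0 0.3 20;0 0 0 -0.35 0 0.1 20;0 0 0 -0.35 0 0.1 20'>/dev/null;python3 q.py; python3 -m crank '0 0 0 0 0 0 33;0 0 0 0 0 0 38;0 0 0 0 0 0 45;0 0 0 0 0 0 60;0 0 0 0 0 0 75;0 0 0 0 0 0 75;0 0 0 0 0 20 75;0 0 0 0 0 50 75;0 0 0 0 0 92 75' >/dev/null; python3 -m crank '0 0 0 0 -15 0 75;0 0 0 0 -40 0 38;0 0 0 0 -57 0 38;0 0 0 0 -57 0 38;0 0 0 0 -57 0 38;0 0 0 0 -57 0 38'|head -2; python3 chk.py
```

```text
yaw 93.74 tcp [535.13 -32.72 127.67] tau [0.008 0.034 0.03 ] F [-0.78 -0.29  1.9 ] pad~ -10.4 -0.23
t: 39.85
tcp_pos: [0.5348, -0.089, 0.2189]
belly [-0.18 -1.51] r 34.39 979 980
face -1 [34.8 34.8] distance to belly centre 35.75
face 1 [34.7 34.8] distance to belly centre 35.94
```

The vase is now centred: 35.75 and 35.94 mm to the two faces. Back to the knob to retighten.

```bash
python3 -m crank '0 0 -8 1 -10 0 38;0 0 -16 2 -20 0 38;0 0 -24 3 -30 0 38;0 0 -32 4 -40 0 38;0 0 -40 5 -47.6 0 38;0 0 -48 5.6 -47.6 0 38;0 0 -56 5.6 -47.6 0 38;0 0 -64 5.6 -47.6 0 38;0 0 -67.5 5.6 -47.6 0 38;0 0 -67.5 5.6 -47.6 0 38;0 0 -67.5 5.6 -47.6 0 38'>/dev/null; python3 q.py; python3 -m crank '0 0 0 0 0 -30 38;0 0 0 0 0 -60 38;0 0 0 0 0 -90 38;0 0 0 0 0 -106.5 38;0 0 0 0 0 -106.5 38;0 0 0 0 0 -106.5 20;0 0 0 0 0 -106.5 4;0 0 0 0 0 -106.5 4;0 0 0 0 0 -106.5 4;0 0 0 0 0 -106.5 4'|head -2; python3 q.py; python3 -m crank '0 0 -4 -0.1 1.1 0 4;0 0 -8 -0.2 2.2 0 4;0 0 -12 -0.3 3.35 0 4'>/dev/null; python3 q.py
```

```text
yaw 26.38 tcp [ 540.52 -136.71  219.22] tau [0.039 0.064 0.036] F [ 0.04  0.02 -0.35] pad~ -10.3 0.76
t: 42.0
tcp_pos: [0.5408, -0.1365, 0.1143]
yaw 26.3 tcp [ 540.78 -136.51  114.26] tau [0.621 0.41  0.217] F [-3.18  4.15  2.3 ] pad~ -3.3 0.76
yaw 14.15 tcp [ 540.53 -133.16  114.28] tau [0.598 0.385 0.306] F [-2.69  5.64  3.74] pad~ 0.8 0.98
```

```bash
python3 -m crank '0 0 -3 -0.1 1.2 0 4;0 0 -6 -0.2 2.2 0 4;0 0 -9 -0.3 3 0 4'>/dev/null; python3 q.py; for i in 1; do python3 -m crank '0 0 -1.5 -0.1 0.45 0 4'>/dev/null; python3 q.py; python3 -m crank '0 0 -1.5 -0.1 0.45 0 4'>/dev/null; python3 q.py;python3 -m crank '0 0 -1.5 -0.1 0.45 0 4'>/dev/null; python3 q.py; done
```

```text
yaw 5.19 tcp [ 540.32 -130.63  114.28] tau [0.423 0.364 0.345] F [-2.75  2.91  2.96] pad~ 6.0 1.14
yaw 3.74 tcp [ 540.29 -130.2   114.25] tau [0.443 0.393 0.368] F [-1.89  2.96  4.17] pad~ 7.4 1.17
yaw 2.23 tcp [ 540.26 -129.82  114.25] tau [0.512 0.499 0.38 ] F [-1.9   4.02  6.25] pad~ 7.1 1.19
yaw 0.72 tcp [ 540.2  -129.44  114.24] tau [0.579 0.399 0.404] F [-2.1   3.57  5.11] pad~ 9.1 1.22
```

```bash
python3 -m crank '0 0 -0.7 0 0.3 0 4'>/dev/null; python3 q.py; python3 -m crank '0 0 -0.7 0 0.3 0 4'>/dev/null; python3 q.py; python3 -m crank '0 0 -0.3 0 0.1 0 4'>/dev/null; python3 q.py
```

```text
yaw 0.05 tcp [ 540.22 -129.22  114.26] tau [0.445 0.471 0.439] F [-2.43  3.38  5.77] pad~ 11.4 1.23
yaw -0.64 tcp [ 540.22 -129.01  114.25] tau [0.395 0.455 0.411] F [-2.37  2.5   5.41] pad~ 10.6 1.25
yaw -0.93 tcp [ 540.2  -128.94  114.26] tau [0.446 0.441 0.446] F [-2.8   3.22  5.57] pad~ 12.0 1.25
```

```bash
python3 -m crank '0 0 0.5 0 -0.1 0 4;0 0 1 0 -0.2 0 4'>/dev/null; python3 q.py; python3 -m crank '0 0 0 0 0 0 20;0 0 0 0 0 0 28;0 0 0 0 0 0 38;0 0 0 0 0 0 38;0 0 0 0 0 0 38;0 0 0 0 0 30 38;0 0 0 0 0 70 38;0 0 0 0 0 106 38' >/dev/null; python3 -m crank '0 0 0 -20 0 0 38;0 0 0 -50 10 0 38;0 0 0 -84 30 0 38;0 0 0 -84 60 0 38;0 0 0 -84 90 0 38;0 0 0 -84 118 0 38;0 0 0 -84 118 0 38;0 0 0 -84 118 0 38;0 0 0 -84 118 0 38' | head -2; python3 chk.py
```

```text
yaw 0.03 tcp [ 540.21 -129.13  114.23] tau [0.493 0.399 0.008] F [-1.95  3.26  5.14] pad~ -15.4 1.23
t: 45.1
tcp_pos: [0.4557, -0.0117, 0.2187]
belly [-0.03 -0.68] r 34.39 982 982
face -1 [34.8 34.7] distance to belly centre 35.21
face 1 [34.7 34.8] distance to belly centre 35.25
```

Both faces are now equally close (35.2 mm each, against a 35 mm belly radius), and the pad is at about 10 N by the back-turn reading. The robot is clear, so I'm handing in.

```bash
python3 -c "
from plant import ticket; print(ticket.close_job())"
```

```text
the job is handed in; nothing more can be done
None
```

The job is handed in at about 45 s: the vase stands upright in the fixture, measured evenly against both V faces (35.2 mm each), with the pad at about 10 N by torque estimate and the knob released. The first clamping wedged it on one face, so I slackened the knob, re-seated the vase and tightened again. I viewed 11 pictures, one over the limit of 10.

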